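# Pack the tile painter's glaze caddy

### The job

Pack the wooden caddy for the tile painter: stand each of the four white glaze jars upright in the bay whose floor tile has the colour of its lid, setting it down rather than dropping it. The two brown oil jars do not belong in the caddy, whatever their lids: leave them standing where they are.

Things in the scene. Friction and masses are not known exactly. Their poses are not given: they have to be found in the camera images.
- jar_blue: White glaze jar with a blue lid, free to move: round, 48 mm diameter and 74 mm high, topped by a 32 mm diameter, 21 mm high lid (95 mm in all), 0.14 to 0.28 kg. A blue band runs round the foot of the body. Origin: centre of the underside, z up along the jar's axis.
- jar_green: White glaze jar with a green lid, free to move: round, 48 mm diameter and 74 mm high, topped by a 32 mm diameter, 21 mm high lid (95 mm in all), 0.14 to 0.28 kg. A green band runs round the foot of the body. Origin: centre of the underside, z up along the jar's axis.
- jar_yellow: White glaze jar with a yellow lid, free to move: round, 48 mm diameter and 74 mm high, topped by a 32 mm diameter, 21 mm high lid (95 mm in all), 0.14 to 0.28 kg. A yellow band runs round the foot of the body. Origin: centre of the underside, z up along the jar's axis.
- jar_red: White glaze jar with a red lid, free to move: round, 48 mm diameter and 74 mm high, topped by a 32 mm diameter, 21 mm high lid (95 mm in all), 0.14 to 0.28 kg. A red band runs round the foot of the body. Origin: centre of the underside, z up along the jar's axis.
- brown_blue: Brown glass oil jar with a blue lid, free to move: round, 48 mm diameter and 74 mm high, topped by a 32 mm diameter, 21 mm high lid (95 mm in all), 0.14 to 0.28 kg. Look-alike that does not belong in the caddy; from above the brown shoulder shows round the lid. Origin: centre of the underside, z up along the jar's axis.
- brown_yellow: Brown glass oil jar with a yellow lid, free to move: round, 48 mm diameter and 74 mm high, topped by a 32 mm diameter, 21 mm high lid (95 mm in all), 0.14 to 0.28 kg. Look-alike that does not belong in the caddy; from above the brown shoulder shows round the lid. Origin: centre of the underside, z up along the jar's axis.
- chip_blue: Fixed blue tile, 70 x 70 x 3 mm, the floor of one of the 4 bays (which one varies) of a fixed wooden caddy. Origin: bay centre, tile underside, 6 mm above the bench; jars stand on its top, 3 mm higher. x, y run along the caddy's walls. Caddy: 168 mm square, 2 x 2 bays 72 mm wide inside, 80 mm apart, walls 8 mm thick, tops 30 mm above the bench; low brass handles stick out 26 mm at its +x, -x sides.
- chip_green: Fixed green tile, 70 x 70 x 3 mm, the floor of one of the 4 bays (which one varies) of a fixed wooden caddy. Origin: bay centre, tile underside, 6 mm above the bench; jars stand on its top, 3 mm higher. x, y run along the caddy's walls. Caddy: 168 mm square, 2 x 2 bays 72 mm wide inside, 80 mm apart, walls 8 mm thick, tops 30 mm above the bench; low brass handles stick out 26 mm at its +x, -x sides.
- chip_yellow: Fixed yellow tile, 70 x 70 x 3 mm, the floor of one of the 4 bays (which one varies) of a fixed wooden caddy. Origin: bay centre, tile underside, 6 mm above the bench; jars stand on its top, 3 mm higher. x, y run along the caddy's walls. Caddy: 168 mm square, 2 x 2 bays 72 mm wide inside, 80 mm apart, walls 8 mm thick, tops 30 mm above the bench; low brass handles stick out 26 mm at its +x, -x sides.
- chip_red: Fixed red tile, 70 x 70 x 3 mm, the floor of one of the 4 bays (which one varies) of a fixed wooden caddy. Origin: bay centre, tile underside, 6 mm above the bench; jars stand on its top, 3 mm higher. x, y run along the caddy's walls. Caddy: 168 mm square, 2 x 2 bays 72 mm wide inside, 80 mm apart, walls 8 mm thick, tops 30 mm above the bench; low brass handles stick out 26 mm at its +x, -x sides.

How it is judged:
By the outcome, as a careful person would: the job done as asked, in the order asked, and still so for the second after the job is handed in, with the robot touching nothing.
It also fails if it takes over 96 s, if anything falls off the work surface, if the arm or the gripper's body presses on something with over 40 N, if the wrist force passes 120 N, or if a joint passes its speed limit or range.

### The arm

A 7-joint arm with a two-finger parallel gripper is mounted at the origin on the work surface. World frame = base frame: x ahead of the robot, y to its left, z up, the work surface at z = 0. Lengths are in m, angles in rad, forces in N, time in s.
With the tool pointing down it reaches from about 0.35 to 0.9 m from the base axis. Payload 19.9 kg.
Tool frame: the origin (TCP) lies midway between the tips of the shut fingers; the grasp point (between the pads) lies 19 mm behind it (env.pinch_z is the distance from the TCP to the grasp point, in m); z points along the fingers, y is the line along which they close (so a half turn about z gives the same grasp; the last joint's range is limited). The gripper opens to 94 mm and grips with 3 to 60 N. Pads are 16 mm wide; open, the fingers measure 119 mm over their backs; the gripper's body (75 mm by 177 mm) begins 78 mm behind the grasp point.
Start: joints at [1.296, 0.417, -0.01, 1.614, 0.005, 1.111, -0.053], TCP at [0.145, -0.608, 0.205] pointing down, gripper open.
Joint ranges: [-2.81, 2.81], [-0.39, 2.02], [-1.27, 1.25], [0.06, 2.57], [-1.19, 4.33], [0.19, 2], [-2.82, 2.82]. Speed limits (rad/s): [1.89, 1.89, 2.39, 2.39, 3.01, 3.01, 3.01].

### API

Orientations are given as [roll, pitch, yaw] about the fixed x, y, z axes, in that order (R = Rz(yaw) Ry(pitch) Rx(roll)).
In Python, from cell import env gives the robot as it stands.
- The arm moves only by the shell command python3 -m handwheel 'ROWS' [FORCE]. ROWS is JSON, a list of rows, each an object of numbers: "wx", "wy", "wz": the turn, a rotation vector about the tool's x, y, z normalised to -1 to 1, where 1 is 180 degrees; "x", "y", "z": the shift along the tool's x, y, z normalised to -1 to 1, where 1 is 75 cm; "jaw": the closure, from 0 (fully open) to 1 (shut). A call has 1 to 8 rows; each row is the pose to reach, as a shift and turn from the pose commanded when the call began, along the tool's axes at that moment, turning the shorter way round; what a row does not reach only later rows make up. A row lasts 1/10 s, in which the tool goes at most 50 mm and 8.59 degrees, less where a joint would pass 70% of its speed; a pose out of reach is approached as far as the arm can. A call with a number of a shift or a turn outside -1 to 1 is refused whole. A call with a gripper value outside its range is refused whole. The fingers move at their own pace and stop on an object; FORCE is the grip in N (left out, the last holds). Time passes only in rows, so rows that repeat a pose let the fingers close. It gives the time, the measured TCP pose, the force, the opening and the grip force at its end, in the units of the state.
- env.get_obs(): the state, without advancing time (a new reading comes with each control period).
- env.capture(name): name is "scene" or "side" or "wrist"; returns the picture (480x640x3 uint8, red, green, blue); there is no depth.
- env.camera_params(name): a dict with "fx", "fy", "cx", "cy" (pixels), "origin" and "orientation" of the camera in the world. Camera axes: x right, y down, z forward; pixel columns grow to the right and rows downward; lengths in m; the calibration is good to about 2 mm. A picture is of the moment at which its call begins: read the wrist's pose just before it. camera_params takes no time and is no camera call; for the wrist camera it gives the pose at the moment of the call.
- env.hand_in(): hands the job in; it is judged then, once.
Trained networks look in the newest picture that a camera, given by its name, has taken for a name from the list of things; names that differ only in an ending like _2 or _b are one class to them, and where a whole thing is asked for, a point or a joint stands for the part that bears it (a point fixed in the world has none). Each returns a list of dicts, best first, with "score" (0 to 1); they miss things now and then, are a little off and sometimes report something else, mostly with a low value. They report only what shows in the picture. A call takes as long as a camera call.
- env.silhouettes(label, camera): "pixels" (480x640 bool, what is visible of it).
- env.pinpoint(label, camera): "centre" ([x, y, z] in m, in world coordinates, good to about 4 mm: a listed point, or the origin of a listed thing).
The state is a dict: "clock": time; "q": joint angles; "joint_velocities": joint speeds; "effort": joint torques, N m; "tool_pos": TCP position; "eef_rot": TCP orientation; "ft_force": force on the tool from outside, world axes, zero at the start; "torque": the same for the moment, N m; "gripper_width": opening from 0.0 (shut) to 1.0 (fully open); "grip_force": force on a finger pad.
Only numpy, scipy, OpenCV 4.12 (cv2) and the standard library are available. Lean on these libraries where they do the work, as an engineer would, in place of code of your own. Each camera call takes 0.05 s, during which the arm holds its last target. There are 200 camera calls.

## Working session

There is one attempt and no reset: what is moved stays moved. The work goes in short steps, Python scripts to look and compute and a shell command to move; the robot and the scene stay as the last step left them, time stands still between calls to the robot, and variables do not carry over. Pictures are saved under pics/ and viewed, at most 14 in all, crops included, and the job is handed in when it is done.

```bash
mkdir -p pics; ls; cat > h.py <<'E'
import numpy as np, cv2
from cell import env
def snap(cam,fn):
    im=env.capture(cam); cv2.imwrite('pics/'+fn,cv2.cvtColor(im,cv2.COLOR_RGB2BGR)); return im
E
python3 - <<'E'
from h import *
snap('scene','s0.png'); snap('side','d0.png')
for c in ('scene','side'):
  p=env.camera_params(c); print(c,p)
  for l in 'jar_blue jar_green jar_yellow jar_red brown_blue brown_yellow chip_blue chip_green chip_yellow chip_red'.split():
    print(l,[(np.round(d['centre'],3).tolist(),round(d['score'],2)) for d in env.pinpoint(l,c)])
o=env.get_obs(); print(o, env.pinch_z)
E
```

```text
pics
scene {'fx': 545.9119854285674, 'fy': 545.9119854285674, 'cx': 316.15395507703744, 'cy': 241.14220399748288, 'origin': array([ 1.32634403, -0.0547575 ,  0.64730724]), 'orientation': array([-2.22028228, -0.0168931 ,  1.5588646 ])}
jar_blue [([0.438, -0.18, -0.002], 0.94), ([0.585, 0.263, 0.002], 0.61)]
jar_green []
jar_yellow [([0.474, -0.294, -0.0], 0.77), ([0.605, -0.144, 0.001], 0.36)]
jar_red [([0.442, -0.084, -0.003], 0.88)]
brown_blue [([0.588, -0.266, -0.003], 0.65)]
brown_yellow [([0.603, -0.068, -0.002], 0.6)]
chip_blue [([0.502, 0.235, 0.008], 0.78)]
chip_green [([0.588, 0.262, 0.006], 0.3)]
chip_yellow [([0.585, 0.261, 0.005], 0.6), ([0.445, -0.083, 0.002], 0.26)]
chip_red [([0.607, 0.183, 0.004], 0.98)]
side {'fx': 436.46535031972707, 'fy': 436.46535031972707, 'cx': 310.04785493144675, 'cy': 243.15002298283613, 'origin': array([ 0.1677682 , -0.46418747,  0.50853256]), 'orientation': array([-2.25780208, -0.01196378, -0.66650259])}
jar_blue [([0.438, -0.186, 0.0], 0.83)]
jar_green [([0.607, -0.144, -0.001], 0.86)]
jar_yellow [([0.475, -0.3, -0.001], 0.57), ([0.607, -0.1
[... 387 characters left out ...]
': 1.1, 'q': array([ 1.29551171,  0.4174262 , -0.01031431,  1.61358449,  0.0047091 ,
        1.11068787, -0.05300804]), 'joint_velocities': array([-0.00066951, -0.0007186 , -0.00058528,  0.00089458,  0.00134835,
        0.00095906, -0.00120156]), 'effort': array([-1.01848200e-03, -8.51016712e+01,  6.37929719e-01, -4.26296675e+01,
       -4.88447445e-02,  1.34157765e-02,  5.93003415e-05]), 'tool_pos': array([ 0.14479365, -0.60798539,  0.20541519]), 'eef_rot': array([-3.14151290e+00,  4.20277595e-05,  2.33796718e-01]), 'ft_force': array([ 0.39151456,  0.94958558, -0.11565894]), 'torque': array([0.00956041, 0.01415143, 0.05226504]), 'grip_force': 0.0, 'gripper_width': 0.9980916652695462} 0.0188
```

View pics/s0.png

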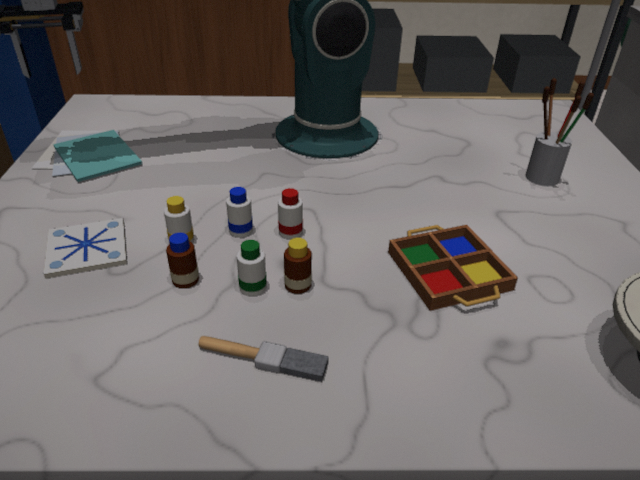

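View pics/d0.png

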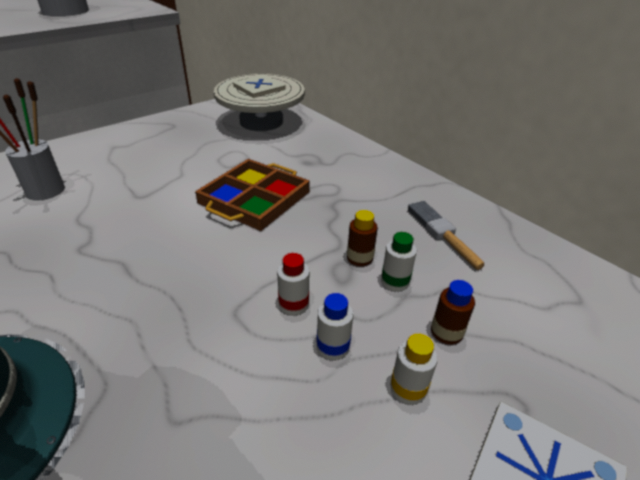

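The scene view shows the white jars with lids at pixels: yellow (176,205), blue (238,195), red (290,197), green (250,248). The brown jars are at blue (180,243) and yellow (298,248), and the caddy is around (450,263). The side view agrees, and the tiles are placed as the networks report. I'll refine the positions by colour segmentation.

```bash
cat >> h.py <<'E'
from scipy.spatial.transform import Rotation as Rn
def ray(cam,u,v,z,p=None):
    p=p or env.camera_params(cam); d=Rn.from_euler('xyz',p['orientation']).apply([(u-p['cx'])/p['fx'],(v-p['cy'])/p['fy'],1])
    o=p['origin']; return o+d*(z-o[2])/d[2]
def proj(cam,X):
    p=env.camera_params(cam); c=Rn.from_euler('xyz',p['orientation']).inv().apply(np.array(X)-p['origin'])
    return np.array([c[0]/c[2]*p['fx']+p['cx'],c[1]/c[2]*p['fy']+p['cy']])
HR={'red':[(0,6),(174,180)],'yellow':[(22,34)],'green':[(45,80)],'blue':[(105,130)]}
def blobs(fn,col,roi):
    hsv=cv2.cvtColor(cv2.imread('pics/'+fn),cv2.COLOR_BGR2HSV)
    m=sum(cv2.inRange(hsv,(a,150,60),(b,255,255)) for a,b in HR[col])
    k=np.zeros_like(m); x0,y0,x1,y1=roi; k[y0:y1,x0:x1]=255; m&=k
    n,l,s,c=cv2.connectedComponentsWithStats(m)
    i=1+np.argmax(s[1:,4]); return s[i,4],c[i]
E
python3 - <<'E'
from h import *
J={'yellow':(.4745,-.297),'blue':(.438,-.183),'red':(.4425,-.086),'green':(.606,-.144)}
C={'blue':(.505,.236),'green':(.533,.154),'yellow':(.586,.260),'red':(.6065,.184)}
for cam,fn in (('scene','s0.png'),('side','d0.png')):
  for col in HR:
    for nm,xy,zc,r in (('lid',J[col],.0845,15),('tile',C[col],.009,26)):
      u,v=proj(cam,(*xy,zc)); roi=[int(max(0,t)) for t in (u-r,v-r,u+r,v+r)]
      a,c=blobs(fn,col,roi); print(cam,col,nm,a,np.round(c),np.round(ray(cam,*c,zc)[:2],4),xy)
E
```

```text
scene red lid 209 [290. 196.] [ 0.444  -0.0853] (0.4425, -0.086)
scene red tile 664 [441. 281.] [0.6004 0.1866] (0.6065, 0.184)
scene yellow lid 146 [174. 202.] [ 0.4668 -0.2999] (0.4745, -0.297)
scene yellow tile 564 [481. 272.] [0.5752 0.2636] (0.586, 0.26)
scene green lid 152 [249. 245.] [ 0.5978 -0.1488] (0.606, -0.144)
scene green tile 443 [420. 254.] [0.523  0.1611] (0.533, 0.154)
scene blue lid 219 [237. 195.] [ 0.4399 -0.1852] (0.438, -0.183)
scene blue tile 434 [458. 245.] [0.4969 0.2387] (0.505, 0.236)
side red lid 346 [293. 263.] [ 0.4434 -0.0816] (0.4425, -0.086)
side red tile 313 [280. 187.] [0.6156 0.198 ] (0.6065, 0.184)
side yellow lid 637 [419. 348.] [ 0.4734 -0.2941] (0.4745, -0.297)
side yellow tile 272 [251. 176.] [0.5898 0.2753] (0.586, 0.26)
side green lid 169 [403. 238.] [ 0.6148 -0.1391] (0.606, -0.144)
side green tile 328 [256. 205.] [0.5377 0.1712] (0.533, 0.154)
side blue lid 494 [336. 306.] [ 0.4387 -0.1824] (0.438, -0.183)
side blue tile 322 [226. 192.] [0.5127 0.2502] (0.505, 0.236)
```

```bash
python3 -m handwheel '[{"z":-0.06},{"x":0.512,"y":-0.454,"z":-0.127,"wz":-0.426},{"x":0.512,"y":-0.454,"z":-0.127,"wz":-0.426},{"x":0.512,"y":-0.454,"z":-0.127,"wz":-0.426},{"x":0.512,"y":-0.454,"z":-0.127,"wz":-0.426},{"x":0.512,"y":-0.454,"z":-0.127,"wz":-0.426},{"x":0.512,"y":-0.454,"z":-0.127,"wz":-0.426},{"x":0.512,"y":-0.454,"z":-0.127,"wz":-0.426}]' 40; python3 -c "
from h import *
print(env.get_obs()['q'],env.get_obs()['tool_pos'],env.get_obs()['eef_rot'])"
```

```text
[ 1.29551171  0.4174262  -0.01031431  1.61358449  0.0047091   1.11068787
 -0.05300804] [ 0.14479365 -0.60798539  0.20541519] [-3.14151290e+00  4.20277595e-05  2.33796718e-01]invalid input at $[0]: expected keys wx, wy, wz, x, y, z, jaw
```

```bash
python3 -m handwheel '[{"wx":0,"wy":0,"wz":0,"x":0,"y":0,"z":-0.06,"jaw":0},{"wx":0,"wy":0,"wz":-0.426,"x":0.512,"y":-0.454,"z":-0.127,"jaw":0},{"wx":0,"wy":0,"wz":-0.426,"x":0.512,"y":-0.454,"z":-0.127,"jaw":0},{"wx":0,"wy":0,"wz":-0.426,"x":0.512,"y":-0.454,"z":-0.127,"jaw":0},{"wx":0,"wy":0,"wz":-0.426,"x":0.512,"y":-0.454,"z":-0.127,"jaw":0},{"wx":0,"wy":0,"wz":-0.426,"x":0.512,"y":-0.454,"z":-0.127,"jaw":0},{"wx":0,"wy":0,"wz":-0.426,"x":0.512,"y":-0.454,"z":-0.127,"jaw":0},{"wx":0,"wy":0,"wz":-0.426,"x":0.512,"y":-0.454,"z":-0.127,"jaw":0}]' 40; python3 -c "
from h import *
print(env.get_obs()['q'],env.get_obs()['tool_pos'],env.get_obs()['eef_rot'])"
```

```text
clock: 1.9
tool_pos: [0.3455, -0.321, 0.285]
eef_rot: [3.141, 0.001, 1.29]
ft_force: [0.8, -1.3, -0.0]
gripper_width: 0.997
grip_force: 0.0
[ 1.01643639  0.07858902 -0.35148925  1.86799124  0.02950405  1.19949658
  0.37430406] [ 0.34551436 -0.32098335  0.28497658] [3.14134849e+00 5.94901002e-04 1.28985039e+00]
```

```bash
python3 -m handwheel '[{"wx":0,"wy":0,"wz":-0.085,"x":0.19,"y":0.045,"z":-0.02,"jaw":0},{"wx":0,"wy":0,"wz":-0.085,"x":0.19,"y":0.045,"z":-0.02,"jaw":0},{"wx":0,"wy":0,"wz":-0.085,"x":0.19,"y":0.045,"z":-0.02,"jaw":0},{"wx":0,"wy":0,"wz":-0.085,"x":0.19,"y":0.045,"z":-0.02,"jaw":0},{"wx":0,"wy":0,"wz":-0.085,"x":0.19,"y":0.045,"z":-0.02,"jaw":0},{"wx":0,"wy":0,"wz":-0.085,"x":0.19,"y":0.045,"z":-0.02,"jaw":0},{"wx":0,"wy":0,"wz":-0.085,"x":0.19,"y":0.045,"z":-0.02,"jaw":0}]' 40; python3 - <<'E'
from h import *
print(env.get_obs()['q'],env.get_obs()['tool_pos'],env.get_obs()['eef_rot'])
snap('wrist','w1.png'); p=env.camera_params('wrist');print(p)
for l in 'jar_blue jar_green jar_yellow jar_red brown_blue brown_yellow'.split():
    print(l,[(np.round(d['centre'],3).tolist(),round(d['score'],2)) for d in env.pinpoint(l,'wrist')])
E
```

```text
clock: 2.6
tool_pos: [0.417, -0.1967, 0.2994]
eef_rot: [-3.141, -0.0, 1.549]
ft_force: [0.8, 0.5, 0.2]
gripper_width: 0.997
grip_force: 0.0
[ 0.85906771  0.0538262  -0.50120786  1.86376757  0.0274124   1.23110305
  0.32739923] [ 0.41696715 -0.19665958  0.29937502] [-3.14124019e+00 -1.31230261e-04  1.54887070e+00]
{'fx': 424.21293375218653, 'fy': 424.21293375218653, 'cx': 323.39767020202703, 'cy': 244.22202920697785, 'origin': array([ 0.41815998, -0.11746606,  0.47865898]), 'orientation': array([ 2.86815896e+00,  8.94423259e-04, -2.10447679e-02])}
jar_blue [([0.439, -0.183, 0.004], 0.64)]
jar_green [([0.61, -0.145, -0.002], 0.9), ([0.594, -0.264, 0.004], 0.15)]
jar_yellow [([0.473, -0.293, 0.003], 0.67)]
jar_red []
brown_blue [([0.592, -0.266, 0.002], 0.75)]
brown_yellow [([0.601, -0.069, 0.003], 0.79)]
```

View pics/w1.png

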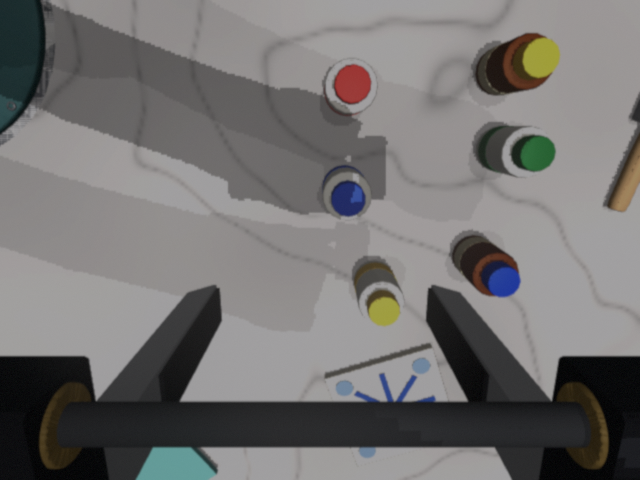

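The wrist view confirms the layout: red lid (352,83), blue (347,198), yellow (384,309), green (534,153), with the browns standing apart. Next I'll descend on the blue jar.

```bash
python3 -m handwheel '[{"wx":0,"wy":0,"wz":-0.007,"x":0.019,"y":0.028,"z":0.05,"jaw":0},{"wx":0,"wy":0,"wz":-0.007,"x":0.019,"y":0.028,"z":0.1,"jaw":0},{"wx":0,"wy":0,"wz":-0.007,"x":0.019,"y":0.028,"z":0.16,"jaw":0},{"wx":0,"wy":0,"wz":-0.007,"x":0.019,"y":0.028,"z":0.22,"jaw":0},{"wx":0,"wy":0,"wz":-0.007,"x":0.019,"y":0.028,"z":0.28,"jaw":0},{"wx":0,"wy":0,"wz":-0.007,"x":0.019,"y":0.028,"z":0.33,"jaw":0},{"wx":0,"wy":0,"wz":-0.007,"x":0.019,"y":0.028,"z":0.352,"jaw":0},{"wx":0,"wy":0,"wz":-0.007,"x":0.019,"y":0.028,"z":0.352,"jaw":0}]' 25
python3 -m handwheel '[{"wx":0,"wy":0,"wz":0,"x":0,"y":0,"z":0,"jaw":0.3},{"wx":0,"wy":0,"wz":0,"x":0,"y":0,"z":0,"jaw":0.7},{"wx":0,"wy":0,"wz":0,"x":0,"y":0,"z":0,"jaw":0.7},{"wx":0,"wy":0,"wz":0,"x":0,"y":0,"z":0,"jaw":0.7},{"wx":0,"wy":0,"wz":0,"x":0,"y":0,"z":0,"jaw":0.7},{"wx":0,"wy":0,"wz":0,"x":0,"y":0,"z":0,"jaw":0.7}]' 25
```

```text
clock: 3.75
tool_pos: [0.4375, -0.1811, 0.0336]
eef_rot: [-3.138, -0.002, 1.573]
ft_force: [-0.4, 0.3, 0.8]
gripper_width: 1.001
grip_force: 0.0
clock: 4.35
tool_pos: [0.4389, -0.1819, 0.0358]
eef_rot: [3.141, 0.0, 1.573]
ft_force: [2.3, 0.0, 1.3]
gripper_width: 0.522
grip_force: 1.9
```

```bash
python3 -m handwheel '[{"wx":0,"wy":0,"wz":0,"x":0,"y":0,"z":0,"jaw":0.7},{"wx":0,"wy":0,"wz":0,"x":0,"y":0,"z":0,"jaw":0.7},{"wx":0,"wy":0,"wz":0,"x":0,"y":0,"z":0,"jaw":0.7}]' 25
python3 -m handwheel '[{"wx":0,"wy":0,"wz":0,"x":0,"y":0,"z":-0.03,"jaw":0.7},{"wx":0,"wy":0,"wz":0,"x":0,"y":0,"z":-0.08,"jaw":0.7},{"wx":0,"wy":0,"wz":0,"x":0,"y":0,"z":-0.13,"jaw":0.7},{"wx":0,"wy":0,"wz":0,"x":0,"y":0,"z":-0.18,"jaw":0.7},{"wx":0,"wy":0,"wz":0,"x":0.03,"y":0,"z":-0.23,"jaw":0.7},{"wx":0,"wy":0,"wz":0,"x":0.08,"y":0.01,"z":-0.26,"jaw":0.7},{"wx":0,"wy":0,"wz":0,"x":0.13,"y":0.02,"z":-0.26,"jaw":0.7},{"wx":0,"wy":0,"wz":0,"x":0.19,"y":0.03,"z":-0.26,"jaw":0.7}]' 25
python3 -m handwheel '[{"wx":0,"wy":0,"wz":0,"x":0.06,"y":0.01,"z":0,"jaw":0.7},{"wx":0,"wy":0,"wz":0,"x":0.12,"y":0.02,"z":0,"jaw":0.7},{"wx":0,"wy":0,"wz":0,"x":0.18,"y":0.03,"z":0,"jaw":0.7},{"wx":0,"wy":0,"wz":0,"x":0.22,"y":0.04,"z":0,"jaw":0.7},{"wx":0,"wy":0,"wz":0,"x":0.24,"y":0.06,"z":0,"jaw":0.7},{"wx":0,"wy":0,"wz":0,"x":0.24,"y":0.06,"z":0,"jaw":0.7},{"wx":0,"wy":0,"wz":0,"x":0.24,"y":0.06,"z":0,"jaw":0.7}]' 25
python3 - <<'E'
from h import *
o=env.get_obs();print(o['q'],o['tool_pos'],o['eef_rot'])
snap('wrist','w2.png'); p=env.camera_params('wrist')
for col in HR:
    print(col,[(np.round(d['centre'],4).tolist(),round(d['score'],2)) for d in env.pinpoint('chip_'+col,'wrist')])
E
```

```text
clock: 4.65
tool_pos: [0.4389, -0.1819, 0.0357]
eef_rot: [3.141, 0.0, 1.573]
ft_force: [-0.6, -0.3, 6.3]
gripper_width: 0.507
grip_force: 25.0
clock: 5.45
tool_pos: [0.4611, -0.0387, 0.2312]
eef_rot: [3.14, 0.001, 1.571]
ft_force: [1.2, -0.4, -1.7]
gripper_width: 0.511
grip_force: 25.0
clock: 6.15
tool_pos: [0.5052, 0.1407, 0.23]
eef_rot: [-3.14, -0.0, 1.573]
ft_force: [-0.6, -0.2, -1.2]
gripper_width: 0.504
grip_force: 25.0
[ 0.31434168  0.29212969 -0.76662077  1.81355035  0.22249961  1.12561273
 -0.52539453] [0.50521536 0.14074561 0.23004274] [-3.14034463e+00 -1.27787510e-04  1.57341534e+00]
red [([0.6101, 0.1856, 0.007], 0.69)]
yellow [([0.5824, 0.262, 0.0083], 0.55)]
green [([0.5323, 0.1583, 0.0076], 0.69)]
blue [([0.5111, 0.236, 0.0091], 0.58)]
```

View pics/w2.png

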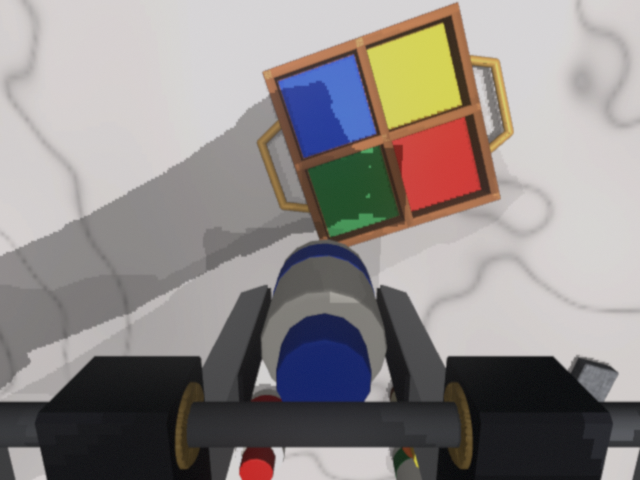

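Blue is held upright. The caddy shows clearly, with outer corners at about (265,73), (458,4), (499,197) and (322,246). I'll get the bay centres from its wall tops.

```bash
python3 - <<'E'
from h import *
P=np.array([ray('wrist',u,v,.03)[:2] for u,v in ((265,73),(458,4),(499,197))])
c=(P[0]+P[2])/2; print(P,c,np.linalg.norm(P[0]-P[1]),np.linalg.norm(P[1]-P[2]))
d=P[1]-P[0]; a=np.arctan2(d[1],d[0]); e=P[1]-P[2]; b=np.arctan2(-e[0],e[1]); print(np.degrees([a,b]))
print('cross',ray('wrist',388,139,.03)[:2])
C={'blue':(.507,.236),'green':(.5325,.1555),'yellow':(.585,.2605),'red':(.6075,.1845)}
N={'blue':(-1,1),'yellow':(1,1),'red':(1,-1),'green':(-1,-1)}
th=(a+b)/2; R=np.array([[np.cos(th),-np.sin(th)],[np.sin(th),np.cos(th)]])
cn=np.mean(list(C.values()),0)
for k in N: print(k,R@np.array(N[k])*.04+c, 'net', C[k], 'fit w net centre',R@np.array(N[k])*.04+cn)
E
```

```text
[[0.45570741 0.26095389]
 [0.61240473 0.31286407]
 [0.66302995 0.15698116]] [0.55936868 0.20896753] 0.16507185459375107 0.16389751716571674
[18.32883489 17.99195361]
cross [0.56075911 0.20759276]
blue [0.50889404 0.23450791] net (0.507, 0.236) fit w net centre [0.50752536 0.23466538]
yellow [0.58490906 0.25944216] net (0.585, 0.2605) fit w net centre [0.58354038 0.25959964]
red [0.60984332 0.18342714] net (0.6075, 0.1845) fit w net centre [0.60847464 0.18358462]
green [0.5338283  0.15849289] net (0.5325, 0.1555) fit w net centre [0.53245962 0.15865036]
```

```bash
python3 -m handwheel '[{"wx":0,"wy":0,"wz":0,"x":0.06,"y":0.004,"z":0,"jaw":0.7},{"wx":0,"wy":0,"wz":0,"x":0.126,"y":0.004,"z":0,"jaw":0.7},{"wx":0,"wy":0,"wz":0,"x":0.126,"y":0.004,"z":0.04,"jaw":0.7},{"wx":0,"wy":0,"wz":0,"x":0.126,"y":0.004,"z":0.1,"jaw":0.7},{"wx":0,"wy":0,"wz":0,"x":0.126,"y":0.004,"z":0.16,"jaw":0.7},{"wx":0,"wy":0,"wz":0,"x":0.126,"y":0.004,"z":0.2,"jaw":0.7},{"wx":0,"wy":0,"wz":0,"x":0.126,"y":0.004,"z":0.225,"jaw":0.7},{"wx":0,"wy":0,"wz":0,"x":0.126,"y":0.004,"z":0.238,"jaw":0.7}]' 25
python3 -m handwheel '[{"wx":0,"wy":0,"wz":0,"x":0,"y":0,"z":0.003,"jaw":0.7},{"wx":0,"wy":0,"wz":0,"x":0,"y":0,"z":0.006,"jaw":0.7},{"wx":0,"wy":0,"wz":0,"x":0,"y":0,"z":0.006,"jaw":0.7}]' 25
```

```text
clock: 7.2
tool_pos: [0.5078, 0.2346, 0.0506]
eef_rot: [-3.14, 0.001, 1.572]
ft_force: [-0.2, 0.9, -1.3]
gripper_width: 0.508
grip_force: 25.0
clock: 7.5
tool_pos: [0.5089, 0.2354, 0.0484]
eef_rot: [3.14, -0.0, 1.573]
ft_force: [0.6, -0.2, -0.7]
gripper_width: 0.506
grip_force: 25.0
```

```bash
python3 -m handwheel '[{"wx":0,"wy":0,"wz":0,"x":0,"y":0,"z":0.002,"jaw":0.7},{"wx":0,"wy":0,"wz":0,"x":0,"y":0,"z":0.004,"jaw":0.7},{"wx":0,"wy":0,"wz":0,"x":0,"y":0,"z":0.005,"jaw":0.7},{"wx":0,"wy":0,"wz":0,"x":0,"y":0,"z":0.005,"jaw":0.7}]' 25
```

```text
clock: 7.9
tool_pos: [0.5088, 0.2354, 0.0447]
eef_rot: [3.141, 0.0, 1.573]
ft_force: [-3.6, -3.0, 14.8]
gripper_width: 0.511
grip_force: 25.0
```

```bash
python3 -m handwheel '[{"wx":0,"wy":0,"wz":0,"x":0,"y":0,"z":0,"jaw":0.36},{"wx":0,"wy":0,"wz":0,"x":0,"y":0,"z":0,"jaw":0.36},{"wx":0,"wy":0,"wz":0,"x":0,"y":0,"z":0,"jaw":0.36},{"wx":0,"wy":0,"wz":0,"x":0,"y":0,"z":-0.03,"jaw":0.36},{"wx":0,"wy":0,"wz":0,"x":0,"y":0,"z":-0.08,"jaw":0.36},{"wx":0,"wy":0,"wz":0,"x":0,"y":0,"z":-0.14,"jaw":0.36},{"wx":0,"wy":0,"wz":0,"x":0,"y":0,"z":-0.2,"jaw":0.36},{"wx":0,"wy":0,"wz":0,"x":-0.06,"y":-0.012,"z":-0.22,"jaw":0}]' 25
python3 -m handwheel '[{"wx":0,"wy":0,"wz":0,"x":-0.06,"y":-0.012,"z":0,"jaw":0},{"wx":0,"wy":0,"wz":0,"x":-0.12,"y":-0.024,"z":0,"jaw":0},{"wx":0,"wy":0,"wz":0,"x":-0.18,"y":-0.036,"z":0,"jaw":0},{"wx":0,"wy":0,"wz":0,"x":-0.24,"y":-0.048,"z":0,"jaw":0},{"wx":0,"wy":0,"wz":0,"x":-0.3,"y":-0.06,"z":0,"jaw":0},{"wx":0,"wy":0,"wz":0,"x":-0.367,"y":-0.076,"z":0,"jaw":0},{"wx":0,"wy":0,"wz":0,"x":-0.367,"y":-0.076,"z":0,"jaw":0},{"wx":0,"wy":0,"wz":0,"x":-0.367,"y":-0.076,"z":0,"jaw":0}]' 25
python3 - <<'E'
from h import *
s=snap('scene','s1.png'); o=env.get_obs(); print(o['tool_pos'],o['eef_rot'])
print([(d['centre'],d['score']) for d in env.pinpoint('jar_blue','scene')])
snap('wrist','w3.png'); print([(d['centre'],d['score']) for d in env.pinpoint('jar_red','wrist')])
E
```

```text
clock: 8.7
tool_pos: [0.5003, 0.1953, 0.213]
eef_rot: [3.137, -0.004, 1.579]
ft_force: [1.0, -1.5, 0.1]
gripper_width: 0.694
grip_force: 0.0
clock: 9.5
tool_pos: [0.4429, -0.086, 0.2089]
eef_rot: [3.142, 0.0, 1.57]
ft_force: [0.4, 1.5, -0.2]
gripper_width: 1.0
grip_force: 0.0
[ 0.44316123 -0.08475544  0.20889946] [ 3.14141882e+00 -7.15795649e-05  1.57262574e+00]
[([0.508, 0.2371, 0.0059], 0.91)]
[([0.444, -0.0807, -0.001], 0.97)]
```

View pics/s1.png

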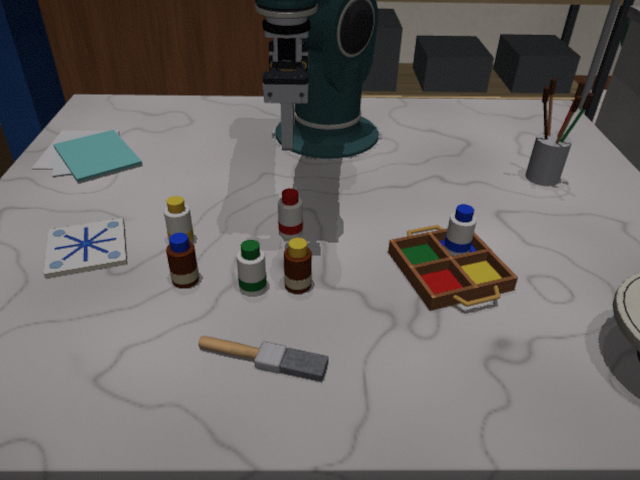

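Blue stands upright in its bay at (462,230). Next is red: descend, grip and lift.

```bash
python3 -m handwheel '[{"wx":0,"wy":0,"wz":0,"x":0.002,"y":0,"z":0.05,"jaw":0},{"wx":0,"wy":0,"wz":0,"x":0.002,"y":0,"z":0.11,"jaw":0},{"wx":0,"wy":0,"wz":0,"x":0.002,"y":0,"z":0.17,"jaw":0},{"wx":0,"wy":0,"wz":0,"x":0.002,"y":0,"z":0.21,"jaw":0},{"wx":0,"wy":0,"wz":0,"x":0.002,"y":0,"z":0.231,"jaw":0},{"wx":0,"wy":0,"wz":0,"x":0.002,"y":0,"z":0.231,"jaw":0.3},{"wx":0,"wy":0,"wz":0,"x":0.002,"y":0,"z":0.231,"jaw":0.7},{"wx":0,"wy":0,"wz":0,"x":0.002,"y":0,"z":0.231,"jaw":0.7}]' 25
python3 -m handwheel '[{"wx":0,"wy":0,"wz":0,"x":0,"y":0,"z":0,"jaw":0.7},{"wx":0,"wy":0,"wz":0,"x":0,"y":0,"z":0,"jaw":0.7},{"wx":0,"wy":0,"wz":0,"x":0,"y":0,"z":0,"jaw":0.7},{"wx":0,"wy":0,"wz":0,"x":0,"y":0,"z":0,"jaw":0.7},{"wx":0,"wy":0,"wz":0,"x":0,"y":0,"z":0,"jaw":0.7},{"wx":0,"wy":0,"wz":0,"x":0,"y":0,"z":0,"jaw":0.7}]' 25
```

```text
clock: 10.5
tool_pos: [0.4438, -0.0834, 0.0366]
eef_rot: [3.14, 0.0, 1.573]
ft_force: [0.7, -0.0, 1.2]
gripper_width: 0.778
grip_force: 0.0
clock: 11.1
tool_pos: [0.4434, -0.0837, 0.0359]
eef_rot: [3.141, 0.0, 1.573]
ft_force: [-0.5, -0.2, 6.9]
gripper_width: 0.508
grip_force: 25.0
```

```bash
python3 -m handwheel '[{"wx":0,"wy":0,"wz":0,"x":0,"y":0,"z":-0.03,"jaw":0.7},{"wx":0,"wy":0,"wz":0,"x":0,"y":0,"z":-0.08,"jaw":0.7},{"wx":0,"wy":0,"wz":0,"x":0,"y":0,"z":-0.13,"jaw":0.7},{"wx":0,"wy":0,"wz":0,"x":0,"y":0,"z":-0.18,"jaw":0.7},{"wx":0,"wy":0,"wz":0,"x":0.04,"y":0.025,"z":-0.22,"jaw":0.7},{"wx":0,"wy":0,"wz":0,"x":0.09,"y":0.055,"z":-0.22,"jaw":0.7},{"wx":0,"wy":0,"wz":0,"x":0.14,"y":0.085,"z":-0.22,"jaw":0.7},{"wx":0,"wy":0,"wz":0,"x":0.19,"y":0.115,"z":-0.22,"jaw":0.7}]' 25
python3 -m handwheel '[{"wx":0,"wy":0,"wz":0,"x":0.05,"y":0.03,"z":0,"jaw":0.7},{"wx":0,"wy":0,"wz":0,"x":0.1,"y":0.06,"z":0,"jaw":0.7},{"wx":0,"wy":0,"wz":0,"x":0.14,"y":0.09,"z":0,"jaw":0.7},{"wx":0,"wy":0,"wz":0,"x":0.167,"y":0.106,"z":0,"jaw":0.7},{"wx":0,"wy":0,"wz":0,"x":0.167,"y":0.106,"z":0,"jaw":0.7},{"wx":0,"wy":0,"wz":0,"x":0.167,"y":0.106,"z":0,"jaw":0.7}]' 25
```

```text
clock: 11.9
tool_pos: [0.5296, 0.0603, 0.2007]
eef_rot: [3.141, 0.0, 1.572]
ft_force: [0.4, -1.0, -2.4]
gripper_width: 0.509
grip_force: 25.0
clock: 12.5
tool_pos: [0.6079, 0.1847, 0.2]
eef_rot: [-3.14, 0.0, 1.574]
ft_force: [-1.1, 0.1, -2.2]
gripper_width: 0.507
grip_force: 25.0
```

```bash
python3 -m handwheel '[{"wx":0,"wy":0,"wz":0,"x":0,"y":0.001,"z":0.04,"jaw":0.7},{"wx":0,"wy":0,"wz":0,"x":0,"y":0.001,"z":0.1,"jaw":0.7},{"wx":0,"wy":0,"wz":0,"x":0,"y":0.001,"z":0.15,"jaw":0.7},{"wx":0,"wy":0,"wz":0,"x":0,"y":0.001,"z":0.18,"jaw":0.7},{"wx":0,"wy":0,"wz":0,"x":0,"y":0.001,"z":0.195,"jaw":0.7},{"wx":0,"wy":0,"wz":0,"x":0,"y":0.001,"z":0.2,"jaw":0.7},{"wx":0,"wy":0,"wz":0,"x":0,"y":0.001,"z":0.203,"jaw":0.7},{"wx":0,"wy":0,"wz":0,"x":0,"y":0.001,"z":0.203,"jaw":0.7}]' 25
python3 -m handwheel '[{"wx":0,"wy":0,"wz":0,"x":0,"y":0,"z":0.002,"jaw":0.7},{"wx":0,"wy":0,"wz":0,"x":0,"y":0,"z":0.004,"jaw":0.7},{"wx":0,"wy":0,"wz":0,"x":0,"y":0,"z":0.004,"jaw":0.7}]' 25
```

```text
clock: 13.3
tool_pos: [0.6096, 0.1845, 0.0493]
eef_rot: [3.14, -0.0, 1.572]
ft_force: [0.1, -0.3, -1.8]
gripper_width: 0.506
grip_force: 25.0
clock: 13.6
tool_pos: [0.6091, 0.1845, 0.0454]
eef_rot: [3.141, -0.0, 1.573]
ft_force: [0.1, -0.5, -1.8]
gripper_width: 0.509
grip_force: 25.0
```

```bash
python3 -m handwheel '[{"wx":0,"wy":0,"wz":0,"x":0,"y":0,"z":0.001,"jaw":0.7},{"wx":0,"wy":0,"wz":0,"x":0,"y":0,"z":0.002,"jaw":0.7},{"wx":0,"wy":0,"wz":0,"x":0,"y":0,"z":0.002,"jaw":0.7}]' 25
```

```text
clock: 13.9
tool_pos: [0.6092, 0.1846, 0.045]
eef_rot: [3.141, 0.0, 1.573]
ft_force: [-5.7, -3.4, 15.2]
gripper_width: 0.509
grip_force: 25.0
```

```bash
python3 -m handwheel '[{"wx":0,"wy":0,"wz":0,"x":0,"y":0,"z":0,"jaw":0.36},{"wx":0,"wy":0,"wz":0,"x":0,"y":0,"z":0,"jaw":0.36},{"wx":0,"wy":0,"wz":0,"x":0,"y":0,"z":0,"jaw":0.36},{"wx":0,"wy":0,"wz":0,"x":0,"y":0,"z":-0.03,"jaw":0.36},{"wx":0,"wy":0,"wz":0,"x":0,"y":0,"z":-0.08,"jaw":0.36},{"wx":0,"wy":0,"wz":0,"x":0,"y":0,"z":-0.14,"jaw":0.36},{"wx":0,"wy":0,"wz":0,"x":0,"y":0,"z":-0.2,"jaw":0.36},{"wx":0,"wy":0,"wz":0,"x":-0.06,"y":0,"z":-0.22,"jaw":0}]' 25
python3 -m handwheel '[{"wx":0,"wy":0,"wz":0,"x":-0.06,"y":0,"z":0,"jaw":0},{"wx":0,"wy":0,"wz":0,"x":-0.12,"y":0,"z":0,"jaw":0},{"wx":0,"wy":0,"wz":0,"x":-0.18,"y":0,"z":0,"jaw":0},{"wx":0,"wy":0,"wz":0,"x":-0.24,"y":0,"z":0,"jaw":0},{"wx":0,"wy":0,"wz":0,"x":-0.3,"y":0,"z":0,"jaw":0},{"wx":0,"wy":0,"wz":0,"x":-0.379,"y":-0.003,"z":0,"jaw":0},{"wx":0,"wy":0,"wz":0,"x":-0.379,"y":-0.003,"z":0,"jaw":0},{"wx":0,"wy":0,"wz":0,"x":-0.379,"y":-0.003,"z":0,"jaw":0}]' 25
python3 - <<'E'
from h import *
s=snap('scene','s2.png'); o=env.get_obs(); print(o['tool_pos'],o['eef_rot'])
for l in('jar_blue','jar_red'):print([(d['centre'],d['score']) for d in env.pinpoint(l,'scene')])
snap('wrist','w4.png'); print([(d['centre'],d['score']) for d in env.pinpoint('jar_green','wrist')])
snap('side','d4.png'); print([(d['centre'],d['score']) for d in env.pinpoint('jar_green','side')])
E
```

```text
clock: 14.7
tool_pos: [0.6094, 0.1456, 0.2137]
eef_rot: [3.136, -0.004, 1.581]
ft_force: [0.3, -0.8, -0.3]
gripper_width: 0.696
grip_force: 0.0
clock: 15.5
tool_pos: [0.6071, -0.1468, 0.2085]
eef_rot: [-3.141, 0.0, 1.569]
ft_force: [0.4, -0.3, 0.5]
gripper_width: 1.0
grip_force: 0.0
[ 0.60740714 -0.14443194  0.20868923] [-3.14147373e+00 -5.46873039e-04  1.57227400e+00]
[([0.5061, 0.2372, 0.0068], 0.98)]
[([0.6072, 0.1853, 0.0071], 0.93)]
[([0.6052, -0.1435, -0.0032], 0.65)]
[([0.6057, -0.1442, -0.0012], 0.65)]
```

View pics/d4.png

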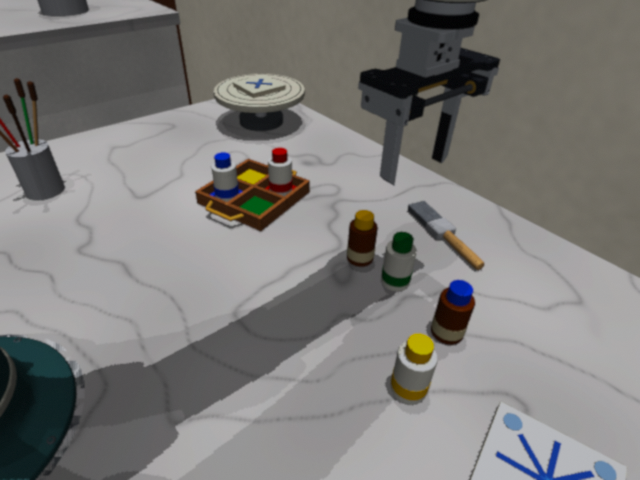

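View pics/w4.png

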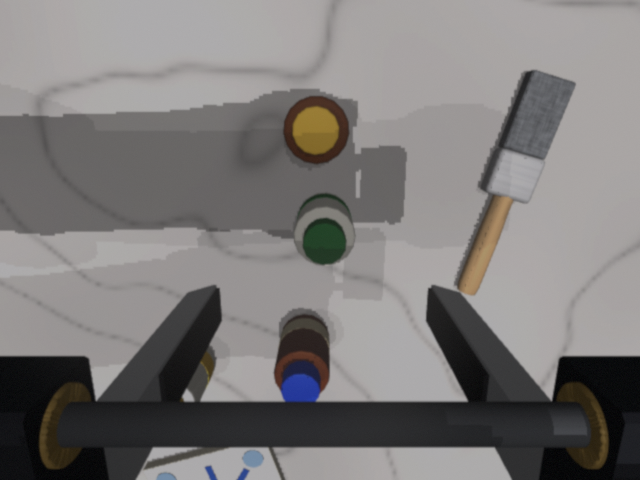

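The side view shows blue (224,175) and red (279,170) both seated. Green is under the gripper and clear of the browns along the closing axis, so I'll pick it.

```bash
python3 -m handwheel '[{"wx":0,"wy":0,"wz":0,"x":0,"y":-0.001,"z":0.05,"jaw":0},{"wx":0,"wy":0,"wz":0,"x":0,"y":-0.001,"z":0.11,"jaw":0},{"wx":0,"wy":0,"wz":0,"x":0,"y":-0.001,"z":0.17,"jaw":0},{"wx":0,"wy":0,"wz":0,"x":0,"y":-0.001,"z":0.21,"jaw":0},{"wx":0,"wy":0,"wz":0,"x":0,"y":-0.001,"z":0.231,"jaw":0},{"wx":0,"wy":0,"wz":0,"x":0,"y":-0.001,"z":0.231,"jaw":0.3},{"wx":0,"wy":0,"wz":0,"x":0,"y":-0.001,"z":0.231,"jaw":0.7},{"wx":0,"wy":0,"wz":0,"x":0,"y":-0.001,"z":0.231,"jaw":0.7}]' 25
python3 -m handwheel '[{"wx":0,"wy":0,"wz":0,"x":0,"y":0,"z":0,"jaw":0.7},{"wx":0,"wy":0,"wz":0,"x":0,"y":0,"z":0,"jaw":0.7},{"wx":0,"wy":0,"wz":0,"x":0,"y":0,"z":0,"jaw":0.7},{"wx":0,"wy":0,"wz":0,"x":0,"y":0,"z":0,"jaw":0.7},{"wx":0,"wy":0,"wz":0,"x":0,"y":0,"z":0,"jaw":0.7},{"wx":0,"wy":0,"wz":0,"x":0,"y":0,"z":0,"jaw":0.7}]' 25
```

```text
clock: 16.65
tool_pos: [0.6078, -0.1449, 0.0374]
eef_rot: [3.139, 0.001, 1.573]
ft_force: [0.4, -0.1, 0.4]
gripper_width: 0.78
grip_force: 0.0
clock: 17.25
tool_pos: [0.607, -0.1448, 0.036]
eef_rot: [3.141, 0.0, 1.573]
ft_force: [-0.4, 0.2, 7.1]
gripper_width: 0.506
grip_force: 25.0
```

```bash
python3 -m handwheel '[{"wx":0,"wy":0,"wz":0,"x":0,"y":0,"z":-0.03,"jaw":0.7},{"wx":0,"wy":0,"wz":0,"x":0,"y":0,"z":-0.08,"jaw":0.7},{"wx":0,"wy":0,"wz":0,"x":0,"y":0,"z":-0.13,"jaw":0.7},{"wx":0,"wy":0,"wz":0,"x":0,"y":0,"z":-0.18,"jaw":0.7},{"wx":0,"wy":0,"wz":0,"x":0.02,"y":-0.01,"z":-0.22,"jaw":0.7},{"wx":0,"wy":0,"wz":0,"x":0.08,"y":-0.02,"z":-0.22,"jaw":0.7},{"wx":0,"wy":0,"wz":0,"x":0.14,"y":-0.03,"z":-0.22,"jaw":0.7},{"wx":0,"wy":0,"wz":0,"x":0.2,"y":-0.049,"z":-0.22,"jaw":0.7}]' 25
python3 -m handwheel '[{"wx":0,"wy":0,"wz":0,"x":0.06,"y":-0.015,"z":0,"jaw":0.7},{"wx":0,"wy":0,"wz":0,"x":0.12,"y":-0.03,"z":0,"jaw":0.7},{"wx":0,"wy":0,"wz":0,"x":0.17,"y":-0.045,"z":0,"jaw":0.7},{"wx":0,"wy":0,"wz":0,"x":0.204,"y":-0.05,"z":0,"jaw":0.7},{"wx":0,"wy":0,"wz":0,"x":0.204,"y":-0.05,"z":0,"jaw":0.7},{"wx":0,"wy":0,"wz":0,"x":0.204,"y":-0.05,"z":0,"jaw":0.7}]' 25
```

```text
clock: 18.05
tool_pos: [0.5692, 0.0066, 0.2006]
eef_rot: [3.141, -0.0, 1.572]
ft_force: [1.2, 1.0, -1.2]
gripper_width: 0.506
grip_force: 25.0
clock: 18.65
tool_pos: [0.5316, 0.1582, 0.2004]
eef_rot: [-3.141, 0.0, 1.574]
ft_force: [-0.2, -0.6, -2.3]
gripper_width: 0.505
grip_force: 25.0
```

```bash
python3 -m handwheel '[{"wx":0,"wy":0,"wz":0,"x":0,"y":0.001,"z":0.04,"jaw":0.7},{"wx":0,"wy":0,"wz":0,"x":0,"y":0.001,"z":0.1,"jaw":0.7},{"wx":0,"wy":0,"wz":0,"x":0,"y":0.001,"z":0.15,"jaw":0.7},{"wx":0,"wy":0,"wz":0,"x":0,"y":0.001,"z":0.18,"jaw":0.7},{"wx":0,"wy":0,"wz":0,"x":0,"y":0.001,"z":0.195,"jaw":0.7},{"wx":0,"wy":0,"wz":0,"x":0,"y":0.001,"z":0.2,"jaw":0.7},{"wx":0,"wy":0,"wz":0,"x":0,"y":0.001,"z":0.203,"jaw":0.7},{"wx":0,"wy":0,"wz":0,"x":0,"y":0.001,"z":0.203,"jaw":0.7}]' 25
python3 -m handwheel '[{"wx":0,"wy":0,"wz":0,"x":0,"y":0,"z":0.002,"jaw":0.7},{"wx":0,"wy":0,"wz":0,"x":0,"y":0,"z":0.004,"jaw":0.7},{"wx":0,"wy":0,"wz":0,"x":0,"y":0,"z":0.005,"jaw":0.7},{"wx":0,"wy":0,"wz":0,"x":0,"y":0,"z":0.005,"jaw":0.7}]' 25
```

```text
clock: 19.45
tool_pos: [0.5332, 0.158, 0.0491]
eef_rot: [3.14, -0.0, 1.572]
ft_force: [0.7, -0.6, -1.8]
gripper_width: 0.51
grip_force: 25.0
clock: 19.85
tool_pos: [0.5328, 0.1581, 0.045]
eef_rot: [3.141, 0.0, 1.573]
ft_force: [-0.9, -1.2, 3.6]
gripper_width: 0.507
grip_force: 25.0
```

```bash
python3 -m handwheel '[{"wx":0,"wy":0,"wz":0,"x":0,"y":0,"z":0.0005,"jaw":0.36},{"wx":0,"wy":0,"wz":0,"x":0,"y":0,"z":0,"jaw":0.36},{"wx":0,"wy":0,"wz":0,"x":0,"y":0,"z":0,"jaw":0.36},{"wx":0,"wy":0,"wz":0,"x":0,"y":0,"z":-0.03,"jaw":0.36},{"wx":0,"wy":0,"wz":0,"x":0,"y":0,"z":-0.08,"jaw":0.36},{"wx":0,"wy":0,"wz":0,"x":0,"y":0,"z":-0.14,"jaw":0.36},{"wx":0,"wy":0,"wz":0,"x":0,"y":0,"z":-0.2,"jaw":0.36},{"wx":0,"wy":0,"wz":0,"x":-0.06,"y":0,"z":-0.22,"jaw":0}]' 25
python3 -m handwheel '[{"wx":0,"wy":0,"wz":0,"x":-0.06,"y":0,"z":0,"jaw":0},{"wx":0,"wy":0,"wz":0,"x":-0.12,"y":0,"z":0,"jaw":0},{"wx":0,"wy":0,"wz":0,"x":-0.18,"y":0,"z":0,"jaw":0},{"wx":0,"wy":0,"wz":0,"x":-0.24,"y":-0.02,"z":0,"jaw":0},{"wx":0,"wy":0,"wz":0,"x":-0.3,"y":-0.03,"z":0,"jaw":0},{"wx":0,"wy":0,"wz":0,"x":-0.36,"y":-0.04,"z":0,"jaw":0},{"wx":0,"wy":0,"wz":0,"x":-0.42,"y":-0.06,"z":0,"jaw":0},{"wx":0,"wy":0,"wz":0,"x":-0.48,"y":-0.078,"z":0,"jaw":0}]' 25
python3 -m handwheel '[{"wx":0,"wy":0,"wz":0,"x":-0.065,"y":0,"z":0,"jaw":0},{"wx":0,"wy":0,"wz":0,"x":-0.065,"y":0,"z":0,"jaw":0},{"wx":0,"wy":0,"wz":0,"x":-0.065,"y":0,"z":0,"jaw":0}]' 25
python3 - <<'E'
from h import *
s=snap('scene','s3.png'); o=env.get_obs(); print(o['tool_pos'],o['eef_rot'],o['q'])
for l in('jar_blue','jar_red','jar_green','jar_yellow'):print(l,[(d['centre'],d['score']) for d in env.pinpoint(l,'scene')])
snap('wrist','w5.png'); print([(d['centre'],d['score']) for d in env.pinpoint('jar_yellow','wrist')])
E
```

```text
clock: 20.65
tool_pos: [0.5334, 0.1184, 0.2141]
eef_rot: [3.136, -0.003, 1.58]
ft_force: [1.2, 0.9, 0.3]
gripper_width: 0.692
grip_force: 0.0
clock: 21.45
tool_pos: [0.474, -0.2487, 0.2097]
eef_rot: [3.141, 0.0, 1.573]
ft_force: [0.9, -0.0, 0.7]
gripper_width: 1.0
grip_force: 0.0
clock: 21.75
tool_pos: [0.4747, -0.2965, 0.2092]
eef_rot: [-3.141, -0.001, 1.571]
ft_force: [-0.4, 0.0, -1.2]
gripper_width: 1.0
grip_force: 0.0
[ 0.47507559 -0.29526697  0.20938313] [-3.14147453e+00 -6.78555143e-04  1.57301707e+00] [ 1.01187153  0.35882052 -0.63478585  1.75843155  0.2350041   1.10159515
  0.30247979]
jar_blue [([0.506, 0.2363, 0.0042], 0.69)]
jar_red [([0.6118, 0.1837, 0.0066], 0.94)]
jar_green [([0.5302, 0.1599, 0.0106], 0.92)]
jar_yellow [([0.4726, -0.295, -0.0019], 0.58)]
[([0.4735, -0.2936, 0.0025], 0.8)]
```

View pics/s3.png

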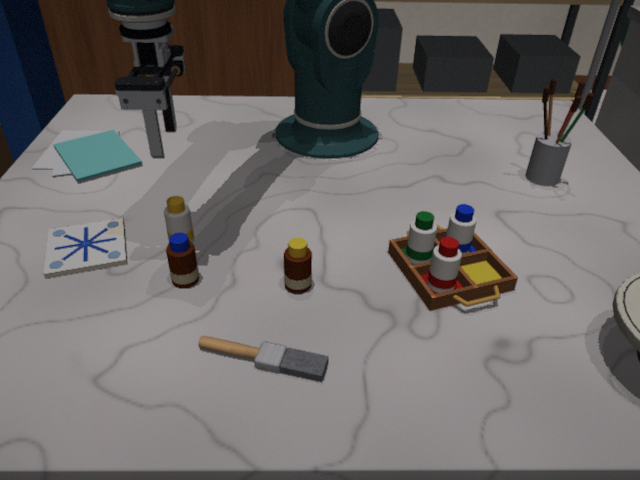

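Green, blue and red stand in their bays at (422,238), (462,230) and (445,265), and the browns are untouched. Yellow is next.

```bash
python3 -m handwheel '[{"wx":0,"wy":0,"wz":0,"x":0.001,"y":-0.001,"z":0.05,"jaw":0},{"wx":0,"wy":0,"wz":0,"x":0.001,"y":-0.001,"z":0.11,"jaw":0},{"wx":0,"wy":0,"wz":0,"x":0.001,"y":-0.001,"z":0.17,"jaw":0},{"wx":0,"wy":0,"wz":0,"x":0.001,"y":-0.001,"z":0.21,"jaw":0},{"wx":0,"wy":0,"wz":0,"x":0.001,"y":-0.001,"z":0.231,"jaw":0},{"wx":0,"wy":0,"wz":0,"x":0.001,"y":-0.001,"z":0.231,"jaw":0.3},{"wx":0,"wy":0,"wz":0,"x":0.001,"y":-0.001,"z":0.231,"jaw":0.7},{"wx":0,"wy":0,"wz":0,"x":0.001,"y":-0.001,"z":0.231,"jaw":0.7}]' 25
python3 -m handwheel '[{"wx":0,"wy":0,"wz":0,"x":0,"y":0,"z":0,"jaw":0.7},{"wx":0,"wy":0,"wz":0,"x":0,"y":0,"z":0,"jaw":0.7},{"wx":0,"wy":0,"wz":0,"x":0,"y":0,"z":0,"jaw":0.7},{"wx":0,"wy":0,"wz":0,"x":0,"y":0,"z":0,"jaw":0.7},{"wx":0,"wy":0,"wz":0,"x":0,"y":0,"z":0,"jaw":0.7},{"wx":0,"wy":0,"wz":0,"x":0,"y":0,"z":0,"jaw":0.7}]' 25
```

```text
clock: 22.9
tool_pos: [0.4752, -0.2955, 0.038]
eef_rot: [3.14, 0.001, 1.573]
ft_force: [-0.2, 0.2, 0.2]
gripper_width: 0.779
grip_force: 0.0
clock: 23.5
tool_pos: [0.4744, -0.2952, 0.0367]
eef_rot: [3.141, 0.0, 1.573]
ft_force: [-2.5, 0.1, 6.2]
gripper_width: 0.506
grip_force: 25.0
```

```bash
python3 -m handwheel '[{"wx":0,"wy":0,"wz":0,"x":0,"y":0,"z":-0.03,"jaw":0.7},{"wx":0,"wy":0,"wz":0,"x":0,"y":0,"z":-0.08,"jaw":0.7},{"wx":0,"wy":0,"wz":0,"x":0,"y":0,"z":-0.13,"jaw":0.7},{"wx":0,"wy":0,"wz":0,"x":0,"y":0,"z":-0.18,"jaw":0.7},{"wx":0,"wy":0,"wz":0,"x":0.03,"y":0,"z":-0.22,"jaw":0.7},{"wx":0,"wy":0,"wz":0,"x":0.08,"y":0.01,"z":-0.22,"jaw":0.7},{"wx":0,"wy":0,"wz":0,"x":0.14,"y":0.02,"z":-0.22,"jaw":0.7},{"wx":0,"wy":0,"wz":0,"x":0.2,"y":0.03,"z":-0.22,"jaw":0.7}]' 25
python3 -m handwheel '[{"wx":0,"wy":0,"wz":0,"x":0.06,"y":0.01,"z":0,"jaw":0.7},{"wx":0,"wy":0,"wz":0,"x":0.12,"y":0.02,"z":0,"jaw":0.7},{"wx":0,"wy":0,"wz":0,"x":0.18,"y":0.04,"z":0,"jaw":0.7},{"wx":0,"wy":0,"wz":0,"x":0.24,"y":0.06,"z":0,"jaw":0.7},{"wx":0,"wy":0,"wz":0,"x":0.3,"y":0.08,"z":0,"jaw":0.7},{"wx":0,"wy":0,"wz":0,"x":0.36,"y":0.1,"z":0,"jaw":0.7},{"wx":0,"wy":0,"wz":0,"x":0.42,"y":0.11,"z":0,"jaw":0.7},{"wx":0,"wy":0,"wz":0,"x":0.48,"y":0.116,"z":0,"jaw":0.7}]' 25
python3 -m handwheel '[{"wx":0,"wy":0,"wz":0,"x":0.04,"y":0,"z":0,"jaw":0.7},{"wx":0,"wy":0,"wz":0,"x":0.0596,"y":0,"z":0,"jaw":0.7},{"wx":0,"wy":0,"wz":0,"x":0.0596,"y":0,"z":0,"jaw":0.7},{"wx":0,"wy":0,"wz":0,"x":0.0596,"y":0,"z":0,"jaw":0.7}]' 25
```

```text
clock: 24.3
tool_pos: [0.4962, -0.1436, 0.2014]
eef_rot: [3.142, 0.0, 1.572]
ft_force: [1.8, 0.3, -2.9]
gripper_width: 0.505
grip_force: 25.0
clock: 25.1
tool_pos: [0.5829, 0.2168, 0.2008]
eef_rot: [-3.141, 0.0, 1.572]
ft_force: [0.3, -0.6, -2.0]
gripper_width: 0.508
grip_force: 25.0
clock: 25.5
tool_pos: [0.5828, 0.2587, 0.201]
eef_rot: [-3.141, 0.001, 1.572]
ft_force: [0.3, -0.9, -2.3]
gripper_width: 0.507
grip_force: 25.0
```

```bash
python3 -m handwheel '[{"wx":0,"wy":0,"wz":0,"x":0.001,"y":0.001,"z":0.04,"jaw":0.7},{"wx":0,"wy":0,"wz":0,"x":0.001,"y":0.001,"z":0.1,"jaw":0.7},{"wx":0,"wy":0,"wz":0,"x":0.001,"y":0.001,"z":0.15,"jaw":0.7},{"wx":0,"wy":0,"wz":0,"x":0.001,"y":0.001,"z":0.18,"jaw":0.7},{"wx":0,"wy":0,"wz":0,"x":0.001,"y":0.001,"z":0.195,"jaw":0.7},{"wx":0,"wy":0,"wz":0,"x":0.001,"y":0.001,"z":0.2,"jaw":0.7},{"wx":0,"wy":0,"wz":0,"x":0.001,"y":0.001,"z":0.203,"jaw":0.7},{"wx":0,"wy":0,"wz":0,"x":0.001,"y":0.001,"z":0.203,"jaw":0.7}]' 25
python3 -m handwheel '[{"wx":0,"wy":0,"wz":0,"x":0,"y":0,"z":0.002,"jaw":0.7},{"wx":0,"wy":0,"wz":0,"x":0,"y":0,"z":0.004,"jaw":0.7},{"wx":0,"wy":0,"wz":0,"x":0,"y":0,"z":0.005,"jaw":0.7},{"wx":0,"wy":0,"wz":0,"x":0,"y":0,"z":0.005,"jaw":0.7}]' 25
```

```text
clock: 26.3
tool_pos: [0.584, 0.2606, 0.0501]
eef_rot: [3.14, -0.0, 1.572]
ft_force: [0.1, -0.8, -3.0]
gripper_width: 0.505
grip_force: 25.0
clock: 26.7
tool_pos: [0.5835, 0.2607, 0.0457]
eef_rot: [3.141, -0.0, 1.573]
ft_force: [-0.8, -1.0, 3.3]
gripper_width: 0.505
grip_force: 25.0
```

```bash
python3 -m handwheel '[{"wx":0,"wy":0,"wz":0,"x":0,"y":0,"z":0.0005,"jaw":0.36},{"wx":0,"wy":0,"wz":0,"x":0,"y":0,"z":0,"jaw":0.36},{"wx":0,"wy":0,"wz":0,"x":0,"y":0,"z":0,"jaw":0.36},{"wx":0,"wy":0,"wz":0,"x":0,"y":0,"z":-0.03,"jaw":0.36},{"wx":0,"wy":0,"wz":0,"x":0,"y":0,"z":-0.08,"jaw":0.36},{"wx":0,"wy":0,"wz":0,"x":0,"y":0,"z":-0.14,"jaw":0.36},{"wx":0,"wy":0,"wz":0,"x":0,"y":0,"z":-0.2,"jaw":0.36},{"wx":0,"wy":0,"wz":0,"x":0,"y":0,"z":-0.25,"jaw":0.36}]' 25
python3 -m handwheel '[{"wx":0,"wy":0,"wz":0,"x":-0.06,"y":-0.03,"z":-0.03,"jaw":0.36},{"wx":0,"wy":0,"wz":0,"x":-0.12,"y":-0.06,"z":-0.03,"jaw":0.36},{"wx":0,"wy":0,"wz":0,"x":-0.18,"y":-0.06,"z":-0.03,"jaw":0.36},{"wx":0,"wy":0,"wz":0,"x":-0.24,"y":-0.06,"z":-0.03,"jaw":0.36},{"wx":0,"wy":0,"wz":0,"x":-0.24,"y":-0.06,"z":-0.03,"jaw":0.36},{"wx":0,"wy":0,"wz":0,"x":-0.24,"y":-0.06,"z":-0.03,"jaw":0.36}]' 25
python3 - <<'E'
from h import *
snap('wrist','w6.png'); snap('scene','s4.png')
E
```

```text
clock: 27.5
tool_pos: [0.5834, 0.2609, 0.2354]
eef_rot: [3.14, -0.001, 1.573]
ft_force: [0.2, -0.1, 0.9]
gripper_width: 0.639
grip_force: 0.0
clock: 28.1
tool_pos: [0.5388, 0.0796, 0.2555]
eef_rot: [3.141, 0.0, 1.571]
ft_force: [0.5, 1.1, 0.2]
gripper_width: 0.645
grip_force: 0.0
```

View pics/w6.png

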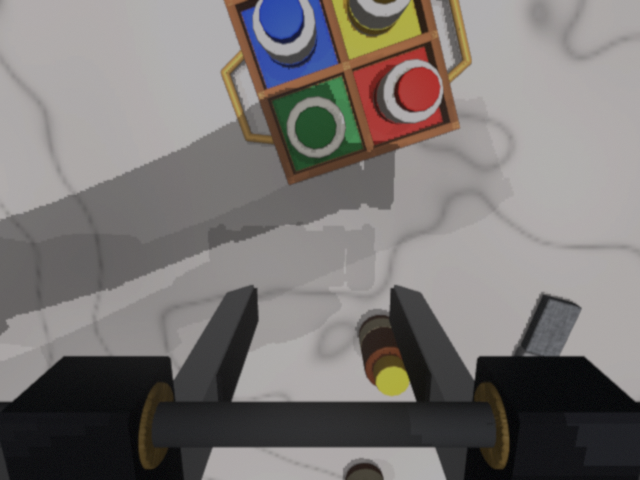

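View pics/s4.png

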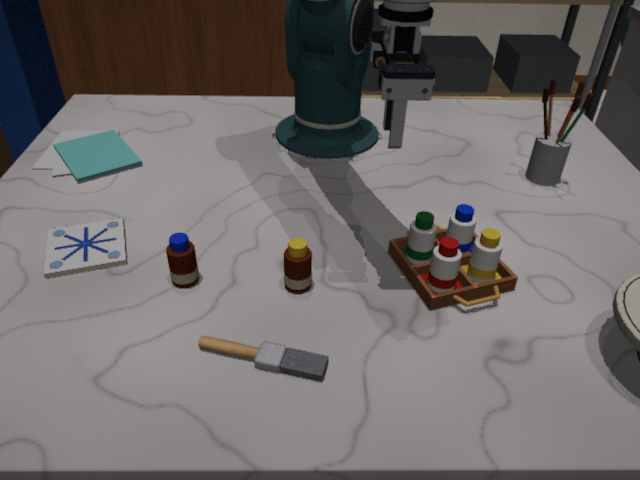

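All four white jars stand upright on their matching tiles: in the scene view green (422,238), blue (462,230), red (445,265), yellow (485,256). The brown jars are where they were at (182,260) and (298,266), and the gripper is clear.

```bash
python3 -c "
from cell import env
print(env.hand_in())"
```

```text
the job is handed in; nothing more can be done
None
```

The job is handed in: all four white jars stand upright in the bays matching their lids, both brown jars were left where they stood, and it took about 28 s of the 96 s allowed.

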